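# Point out the undersized bottle and log it

## Robot

A 6-joint arm with a two-finger parallel gripper is mounted at the origin on the work surface. World frame = base frame: x ahead of the robot, y to its left, z up, the work surface at z = 0. Lengths are in mm, angles in rad, forces in N, time in s.
With the tool pointing down it reaches from about 350 to 975 mm from the base axis. Payload 7.1 kg.
Tool frame: the origin (TCP) lies between the finger pads, 19 mm behind the fingertips; this is the grasp point; z points along the fingers, y is the line along which they close (so a half turn about z gives the same grasp; the last joint's range is limited). The gripper opens to 88 mm and grips with 3 to 60 N. Pads are 20 mm wide; open, the fingers measure 115 mm over their backs; the gripper's body (75 mm by 178 mm) begins 61 mm behind the grasp point.
Start: joints at [1.272, 0.423, 1.63, -0, 1.089, -0.019], TCP at [172.57, 600.687, 241.375] pointing down, gripper open.
Joint ranges: [-3, 3], [-0.9, 2.11], [0.09, 2.58], [-1.31, 4.45], [0.11, 2.69], [-2.54, 2.54]. Speed limits (rad/s): [2.39, 2.39, 3.01, 3.14, 3.14, 3.14].

## Interface

Orientations are given as a rotation vector (axis times angle).
In Python, from workcell import ctrl gives the robot as it stands.
- The arm moves only by the shell command python3 -m pendant 'ROWS'. ROWS is a JSON object of lists of equal length, an entry for each row: "grip": the opening, from -1 (shut) to 1 (fully open); "linear": the shift along the tool's x, y, z in mm, a list of three; "angular": the turn, a rotation vector about the tool's x, y, z in rad, a list of three. In form: {"grip": [grip, ...], "linear": [[tx, ty, tz], ...], "angular": [[ax, ay, az], ...]}. A call has 1 to 12 rows; each row shifts and turns the commanded pose from where the row before left it, along the tool's axes as they then stand; what a row does not reach is not made up. A row lasts 1/12 s, in which the tool goes at most 41.7 mm and 7.16 degrees, less where a joint would pass 70% of its speed; a pose out of reach is approached as far as the arm can. A call with a gripper value outside its range is refused whole. The fingers move at their own pace and stop on an object; the grip force is fixed at half the most. Time passes only in rows, so rows that do not move let the fingers close. It gives the time, the measured TCP pose, the force, the opening and the grip force at its end, in the units of the state.
- ctrl.get_obs(): the state, without advancing time (a new reading comes with each control period).
- ctrl.get_image(name): name is "scene" or "top" or "wrist"; returns the picture (384x512x3 uint8, red, green, blue); there is no depth.
- ctrl.camera_params(name): a dict with "vfov" (degrees; the focal length in pixels is half the picture's height over the tangent of half this angle, whatever the lens; pixels are square), "cx", "cy" (the principal point, pixels), "R" (3x3) and "t" (3): a world point X has camera coordinates R X + t; the wrist camera has in their place "T_tool_cam" (4x4, takes a point from camera to tool coordinates, whose origin is the TCP and whose axes are the flange's). Camera axes: x right, y down, z forward; pixel columns grow to the right and rows downward; lengths in mm; the calibration is good to about 2 mm. A picture is of the moment at which its call begins: read the wrist's pose just before it. camera_params takes no time and is no camera call.
- ctrl.close_job(): hands the job in; it is judged then, once.
The state is a dict: "t": time; "qpos": joint angles; "qvel": joint speeds; "joint_torque": joint torques, N m; "ee_pos": TCP position; "orientation": TCP orientation; "ft_force": force on the tool from outside, world axes, zero at the start; "moment": the same for the moment, N m; "width": finger opening in mm; "grasp_force": force on a finger pad.
Only numpy, scipy, OpenCV 4.12 (cv2) and the standard library are available. Lean on these libraries where they do the work, as an engineer would, in place of code of your own. Each camera call takes 0.05 s, during which the arm holds its last target. There are 200 camera calls.

## Task

One of the four freshly thrown clay bottles on the ware board came out shorter than the rest. Point it out for the inspection camera: bring the fingers, pointing down, to just above its mouth, about a finger's width or two clear, without touching any bottle, and stay there for at least two seconds; never bring the fingers that close over the mouth of another bottle. Then press the button on the grey logging box all the way down, let it come up again, and leave the bottles, the bowl and the wooden tool where they are.

Things in the scene. Friction and masses are not known exactly. Their poses are not given: they have to be found in the camera images.
- ware_board: fixed plywood board, 130 x 440 x 18 mm (x, y, z), long side roughly across the robot's front; the four bottles stand on it in a row about 105 mm apart, in any order. Origin: centre of its underside, on the table; its top is 18 mm higher.
- short_bottle: the undersized clay bottle: 185 mm tall, 40 mm shorter than the other three, same brown clay; tapered body 80 mm across at the foot, narrow neck 26 mm across, mouth rim 36 mm across; loose, 0.6 kg, upright on the ware board at any place in the row. Origin: centre of its foot; z up.
- short_bottle_mouth (a point): centre of the short bottle's mouth, in the plane of its rim, 185 mm above its foot. Pointing at it counts with the tool point (TCP, which lies a little behind the fingertips: the tips reach 19 mm further) within 20 mm sideways of this point and 22 to 70 mm above it, fingers within about 45 degrees of straight down; 45 mm above is a good height.
- bottle_a: a full-height clay bottle, same clay and shape as the short one but 225 mm tall (body 80 mm across at the foot, mouth rim 36 mm across); loose, 0.6 kg, stands upright on the ware board. Origin: centre of its foot; z up. Its mouth is 225 mm above the origin.
- bottle_b: a full-height clay bottle, same clay and shape as the short one but 225 mm tall (body 80 mm across at the foot, mouth rim 36 mm across); loose, 0.6 kg, stands upright on the ware board. Origin: centre of its foot; z up. Its mouth is 225 mm above the origin.
- bottle_c: a full-height clay bottle, same clay and shape as the short one but 225 mm tall (body 80 mm across at the foot, mouth rim 36 mm across); loose, 0.6 kg, stands upright on the ware board. Origin: centre of its foot; z up. Its mouth is 225 mm above the origin.
- log_box: fixed grey box, 90 x 90 x 50 mm, on the table between the robot and the bottles, to the left or the right; a round black push button in an aluminium collar sits on its top, a narrow dark window beside it. Origin: centre of its underside.
- log_button_top (a point): centre of the button's round top face (32 mm across, 22 mm above the top of the box, so about 72 mm above the table when up); it goes down with the button.
- log_button (a joint): travel of the button: 0 up, 0.006 m fully down; sprung, begins to move at about 1.5 N, is fully down at 5 N, and comes up when let go.
- bowl: small clay bowl, 100 mm across the rim, 45 mm high, loose, 0.25 kg, on the table on the other side from the logging box. Origin: centre of its underside.
- wood_rib: flat wooden modelling tool, 160 mm long, up to 30 mm wide, 8 mm thick, loose on the table between the box and the bowl. Origin: on its underside near its middle, x along its length (it reaches 80 mm either way).
- bottle_a_mouth (a point): centre of the mouth of bottle_a, in the plane of its rim, 225 mm above its foot.
- bottle_b_mouth (a point): centre of the mouth of bottle_b, in the plane of its rim, 225 mm above its foot.
- bottle_c_mouth (a point): centre of the mouth of bottle_c, in the plane of its rim, 225 mm above its foot.
Things that resemble listed ones, but are neither listed nor needed, are in the scene too. What is shaped like the short_bottle but blue is not meant.

How it is judged:
By the outcome, as a careful person would: the job done as asked, in the order asked, and still so for the second after the job is handed in, with the robot touching nothing.
It also fails if it takes over 42 s, if anything falls off the work surface, if the arm or the gripper's body presses on something with over 40 N, if the wrist force passes 120 N, or if a joint passes its speed limit or range.

## Working session

There is one attempt and no reset: what is moved stays moved. The work goes in short steps, Python scripts to look and compute and a shell command to move; the robot and the scene stay as the last step left them, time stands still between calls to the robot, and variables do not carry over. Pictures are saved under pics/ and viewed, at most 10 in all, crops included, and the job is handed in when it is done.

```bash
mkdir -p pics
python3 - <<'E'
from workcell import ctrl
import cv2
for n in("scene","top"):
    cv2.imwrite(f"pics/{n}.png",cv2.resize(ctrl.get_image(n)[:,:,::-1],(800,600),interpolation=cv2.INTER_CUBIC)); print(n,ctrl.camera_params(n))
o=ctrl.get_obs();print(o)
E
```

```text
scene {'vfov': 57.39134704364861, 'cx': 256.58486970310094, 'cy': 189.1144559211854, 'R': array([[-0.31126579,  0.95004576, -0.02294911],
       [ 0.60732534,  0.18028951, -0.7737258 ],
       [-0.73093744, -0.25477195, -0.63310482]]), 't': array([ 192.57054507, -235.98035988, 1428.8789866 ])}
top {'vfov': 56.52318414412935, 'cx': 257.8385907218512, 'cy': 190.0738968264003, 'R': array([[ 0.02221778, -0.99969835, -0.01046803],
       [-0.98304236, -0.0199388 , -0.18229142],
       [ 0.18202771,  0.01434063, -0.98318882]]), 't': array([ -36.60670008,  632.45690874, 1002.61691025])}
{'t': 0.1, 'qpos': array([ 1.27202446e+00,  4.23764958e-01,  1.63061211e+00,  3.51644118e-06,
        1.08857411e+00, -1.90002225e-02]), 'qvel': array([ 1.19820384e-03, -2.54032048e-03, -1.89838899e-03, -1.65101053e-05,
       -2.36402756e-04,  1.02023303e-03]), 'joint_torque': array([ 3.58262541e-04, -5.45621395e+01, -2.74326378e+01,  6.46310672e-02,
        1.86485524e-02,  4.01049300e-07]), 'ee_pos': array([172.42060879, 600.25493724, 240.67964346]), 'orientation': array([-4.38004466e-01, -3.11068839e+00,  2.10617557e-03]), 'ft_force': array([-0.4153472 , -0.36688177,  0.02913726]), 'moment': array([ 0.05834194,  0.0470521 , -0.04140132]), 'grasp_force': 0.0, 'width': 88.07070521138391}
```

View pics/scene.png

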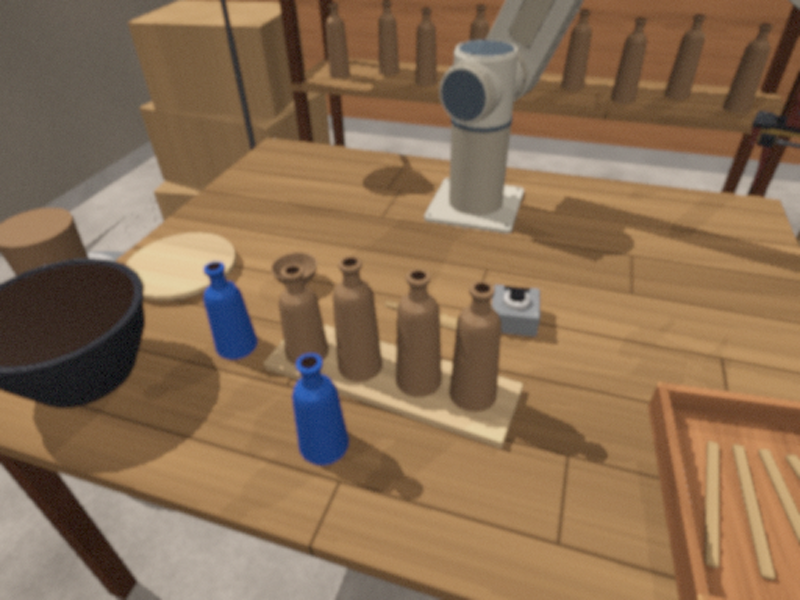

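View pics/top.png

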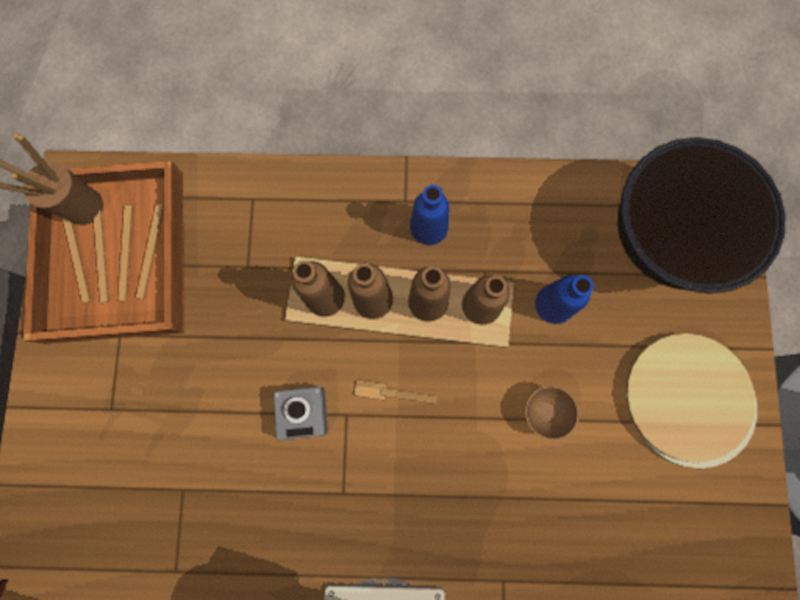

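The scene picture shows the short bottle leftmost in the row, with its mouth at about (292,272). In the top picture it is rightmost, at about (495,286). The button is at (517,293) in the scene picture and (296,409) in the top picture. I'll triangulate these.

```bash
cat > h.py <<'E'
import numpy as np
from workcell import ctrl
def ray(n,u,v):
    p=ctrl.camera_params(n);f=192/np.tan(np.radians(p['vfov']/2))
    d=p['R'].T@np.array([(u-p['cx'])/f,(v-p['cy'])/f,1]);return -p['R'].T@p['t'],d/np.linalg.norm(d)
def tri(a,b):
    A=np.zeros((3,3));y=np.zeros(3);R=[ray('scene',*a),ray('top',*b)]
    for c,d in R:
        P=np.eye(3)-np.outer(d,d);A+=P;y+=P@c
    X=np.linalg.solve(A,y);return X,[np.linalg.norm(np.cross(X-c,d)) for c,d in R]
def atz(n,p,z):
    c,d=ray(n,*p);return c+d*(z-c[2])/d[2]
E
python3 - <<'E'
from h import *
np.set_printoptions(precision=1,suppress=True)
s=.64
L=dict(m1=((292,272),(495,286),203),m2=((350,263),(433,275),243),m3=((418,276),(364,272),243),m4=((482,290),(305,270),243),btn=((517,293),(296,409),72))
for k,(a,b,z) in L.items():
    a=np.array(a)*s-.2;b=np.array(b)*s-.2
    print(k,*tri(a,b),atz('scene',a,z),atz('top',b,z))
for k,b,z in [('bA',(294,258),18),('bB',(514,283),18),('bC',(509,346),18),('bD',(286,320),18),('box1',(275,391),50),('box2',(323,387),50),('bowl',(551,412),45),('rib1',(355,390),8),('rib2',(437,401),8)]:
    print(k,atz('top',np.array(b)*s-.2,z))
E
python3 - <<'E'
from h import *
import cv2
a=ctrl.get_image('scene')[:,:,::-1][155:235,160:360];b=ctrl.get_image('top')[:,:,::-1][155:290,165:365]
cv2.imwrite('pics/c.png',np.vstack([cv2.resize(x,None,fx=3,fy=2.7,interpolation=cv2.INTER_CUBIC) for x in(a,b)]))
E
```

```text
m1 [ 629.6 -177.   197.7] [np.float64(0.9410715647594875), np.float64(0.9410715647594257)] [ 635.9 -174.   203. ] [ 628.1 -175.3  203. ]
m2 [635.5 -71.2 241.5] [np.float64(0.8847034565212166), np.float64(0.8847034565212665)] [637.2 -69.4 243. ] [635.5 -72.  243. ]
m3 [638.2  37.5 242. ] [np.float64(0.5334120640799626), np.float64(0.5334120640799076)] [639.3  38.3 243. ] [638.2  36.9 243. ]
m4 [640.3 132.1 238.9] [np.float64(1.0480850738898961), np.float64(1.0480850738899519)] [645.  133.9 243. ] [639.6 130.3 243. ]
btn [420.8 166.6  70.9] [np.float64(0.18452330463520425), np.float64(0.18452330463512748)] [422.1 166.9  72. ] [420.8 166.2  72. ]
bA [716.1 197.9  18. ]
bB [ 673.7 -241.1   18. ]
bC [ 548.7 -229.7   18. ]
bD [590.5 206.4  18. ]
box1 [452.4 211.6  50. ]
box2 [461.7 122.5  50. ]
bowl [ 425.5 -300.9   45. ]
rib1 [458.2  66.7   8. ]
rib2 [440.8 -92.    8. ]
```

View pics/c.png

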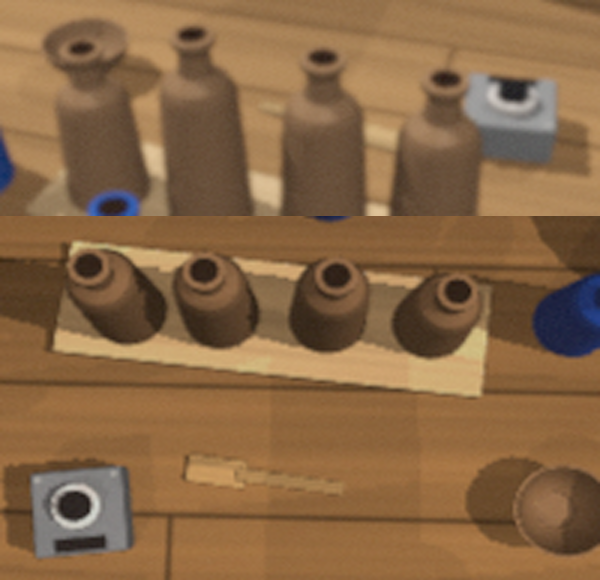

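The enlarged crop confirms the mouth of the short bottle at (457,291) in the top part; its rim comes out at about 200 mm, against about 242 mm for the others. The button comes out at about 71 mm high, which also fits. Next I'll go up, then across, closing the fingers on the way.

```bash
python3 -m pendant '{"grip":[-1,-1,-1,-1,-1,-1,-1,-1,-1,-1,-1,-1],"linear":[[0,0,-35],[0,0,-35],[0,0,-35],[0,0,-35],[0,0,-20],[-25,-24,0],[-25,-24,0],[-25,-24,0],[-25,-24,0],[-25,-24,0],[-25,-24,0],[-25,-24,0]],"angular":[[0,0,0],[0,0,0],[0,0,0],[0,0,0],[0,0,0],[0,0,0],[0,0,0],[0,0,0],[0,0,0],[0,0,0],[0,0,0],[0,0,0]]}'
python3 -m pendant '{"grip":[-1,-1,-1,-1,-1,-1,-1,-1,-1,-1,-1,-1],"linear":[[-25,-24,0],[-25,-24,0],[-25,-24,0],[-25,-24,0],[-25,-24,0],[-25,-24,0],[-25,-24,0],[-25,-24,0],[-25,-24,0],[-25,-24,0],[-25,-24,0],[-25,-24,0]],"angular":[[0,0,0],[0,0,0],[0,0,0],[0,0,0],[0,0,0],[0,0,0],[0,0,0],[0,0,0],[0,0,0],[0,0,0],[0,0,0],[0,0,0]]}'
cat >> h.py <<'E'
from scipy.spatial.transform import Rotation as Ro
def to(*X):
    o=ctrl.get_obs();R=Ro.from_rotvec(o['orientation']).as_matrix()
    print('t',o['t'],o['ee_pos'].round(1),'go',(R.T@(np.array(X)-o['ee_pos'])).round(1),'q',o['qpos'].round(2),'z',R[:,2].round(3),'f',o['ft_force'].round(1),'w',o['width'])
E
python3 -c "from h import *;to(630,-175,400)"
```

```text
t: 1.2
ee_pos: [294.7, 389.3, 401.3]
orientation: [0.438, 3.111, -0.0]
ft_force: [0.5, 0.4, -0.2]
width: 11.0
grasp_force: 0.0
t: 2.2
ee_pos: [503.6, 29.5, 401.4]
orientation: [0.438, 3.111, 0.0]
ft_force: [0.6, 0.2, 0.3]
width: 0.4
grasp_force: 0.0
t 2.2 [503.6  29.5 401.4] go [-178.  -161.6    1.4] q [ 0.03  0.09  1.7   0.    1.35 -1.26] z [ 0.  0. -1.] f [0.6 0.2 0.3] w 0.4303229211977871
```

```bash
python3 -m pendant '{"grip":[-1,-1,-1,-1,-1,-1,-1,-1,-1,-1],"linear":[[-25,-23,0],[-25,-23,0],[-25,-23,0],[-25,-23,0],[-25,-23,0],[-25,-23,0],[-20,-18,0],[0,0,0],[0,0,0],[0,0,0]],"angular":[[0,0,0],[0,0,0],[0,0,0],[0,0,0],[0,0,0],[0,0,0],[0,0,0],[0,0,0],[0,0,0],[0,0,0]]}'
python3 - <<'E'
from h import *
import cv2
to(630,-175,248)
cv2.imwrite('pics/w.png',cv2.resize(ctrl.get_image('wrist')[:,:,::-1],(800,600)))
E
```

```text
t: 3.03
ee_pos: [623.0, -165.2, 400.9]
orientation: [-0.438, -3.11, -0.001]
ft_force: [-0.5, 0.3, 0.1]
width: 0.4
grasp_force: 0.0
t 3.0333 [ 623.  -165.2  400.9] go [ -9.6  -7.5 152.9] q [-0.28  0.32  1.41  0.    1.41 -1.57] z [-0.001  0.001 -1.   ] f [-0.5  0.3  0.1] w 0.35906211907640806
```

View pics/w.png

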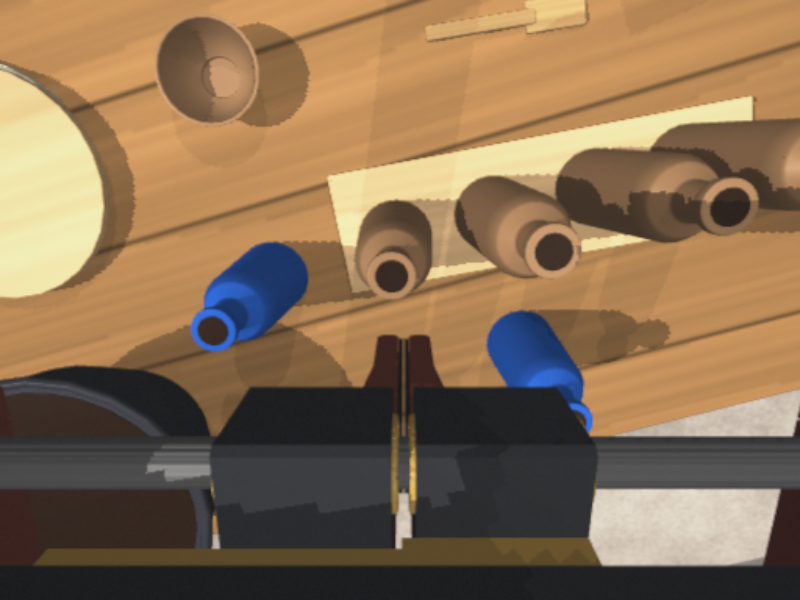

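The wrist picture shows the short bottle's mouth at (392,276) and its tall neighbour's at (553,250). The short rim is smaller, about 52 px against 56 px. I'll cross-check its position.

Run:
```python
from h import *
o=ctrl.get_obs();p=ctrl.camera_params('wrist');T=np.array(p['T_tool_cam']);f=192/np.tan(np.radians(p['vfov']/2))
R=Ro.from_rotvec(o['orientation']).as_matrix()
for u,v,z in((392,276,203),(553,250,243)):
    d=R@T[:3,:3]@np.array([(u*.64-.2-p['cx'])/f,(v*.64-.2-p['cy'])/f,1]);c=o['ee_pos']+R@T[:3,3]
    X=c+d*(z-c[2])/d[2];print(X.round(1))
to(X[0],X[1],248)
to(629,-176,248)
```

```text
[ 630.9 -175.   203. ]
[633.8 -70.2 243. ]
t 3.0833 [ 622.9 -164.8  401.2] go [ 15.6  93.8 153.3] q [-0.28  0.32  1.41  0.    1.41 -1.57] z [-0.001  0.    -1.   ] f [0.4 0.7 0.1] w 0.5299252516634493
t 3.0833 [ 622.9 -164.8  401.2] go [ -9.   -9.2 153.2] q [-0.28  0.32  1.41  0.    1.41 -1.57] z [-0.001  0.    -1.   ] f [0.4 0.7 0.1] w 0.5299252516634493
```

All three views agree on (630, -175, 203). I'll come down above the mouth and hold.

```bash
python3 -m pendant '{"grip":[-1,-1,-1,-1,-1,-1,-1,-1,-1,-1,-1,-1],"linear":[[-10,-8,0],[0,0,25],[0,0,25],[0,0,25],[0,0,25],[0,0,25],[0,0,18],[0,0,10],[0,0,0],[0,0,0],[0,0,0],[0,0,0]],"angular":[[0,0,0],[0,0,0],[0,0,0],[0,0,0],[0,0,0],[0,0,0],[0,0,0],[0,0,0],[0,0,0],[0,0,0],[0,0,0],[0,0,0]]}'
python3 - <<'E'
from h import *
import cv2
to(630,-175,248)
cv2.imwrite('pics/s2.png',cv2.resize(ctrl.get_image('scene')[90:280,100:380,::-1],(800,543)))
E
```

```text
t: 4.08
ee_pos: [631.8, -176.3, 250.1]
orientation: [0.437, 3.108, -0.001]
ft_force: [-0.6, -0.2, 0.2]
width: 0.5
grasp_force: 0.0
t 4.0833 [ 631.8 -176.3  250.1] go [2.1 0.7 2.1] q [-0.29  0.46  1.55 -0.    1.13 -1.58] z [ 0.003 -0.001 -1.   ] f [-0.6 -0.2  0.2] w 0.5311550665858668
```

View pics/s2.png

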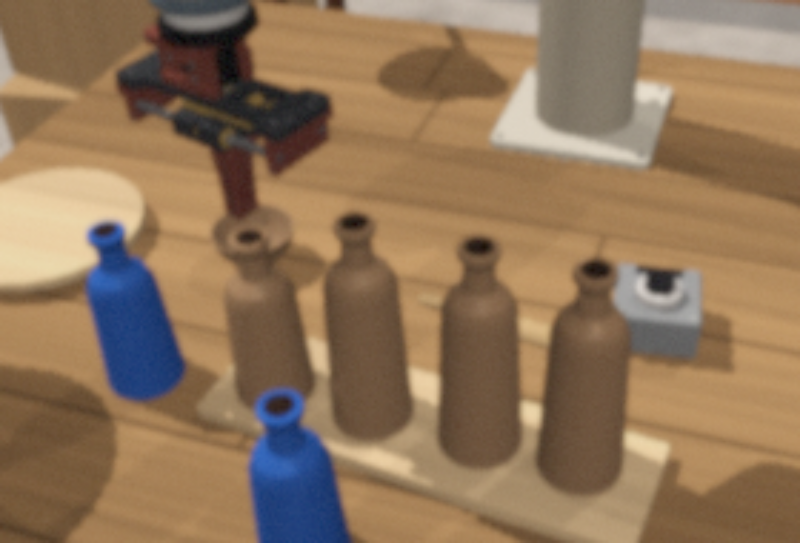

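The closed fingertips at (240,215) sit just above the short bottle's mouth at (247,238), and nothing has been touched. I'll hold for 3 s and then go up.

```bash
H='x'; python3 -m pendant '{"grip":[-1,-1,-1,-1,-1,-1,-1,-1,-1,-1,-1,-1],"linear":[[0,0,0],[0,0,0],[0,0,0],[0,0,0],[0,0,0],[0,0,0],[0,0,0],[0,0,0],[0,0,0],[0,0,0],[0,0,0],[0,0,0]],"angular":[[0,0,0],[0,0,0],[0,0,0],[0,0,0],[0,0,0],[0,0,0],[0,0,0],[0,0,0],[0,0,0],[0,0,0],[0,0,0],[0,0,0]]}'
python3 -m pendant '{"grip":[-1,-1,-1,-1,-1,-1,-1,-1,-1,-1,-1,-1],"linear":[[0,0,0],[0,0,0],[0,0,0],[0,0,0],[0,0,0],[0,0,0],[0,0,0],[0,0,0],[0,0,0],[0,0,0],[0,0,0],[0,0,0]],"angular":[[0,0,0],[0,0,0],[0,0,0],[0,0,0],[0,0,0],[0,0,0],[0,0,0],[0,0,0],[0,0,0],[0,0,0],[0,0,0],[0,0,0]]}'
python3 -m pendant '{"grip":[-1,-1,-1,-1,-1,-1,-1,-1,-1,-1,-1,-1],"linear":[[0,0,0],[0,0,0],[0,0,0],[0,0,0],[0,0,0],[0,0,0],[0,0,0],[0,0,0],[0,0,0],[0,0,0],[0,0,0],[0,0,0]],"angular":[[0,0,0],[0,0,0],[0,0,0],[0,0,0],[0,0,0],[0,0,0],[0,0,0],[0,0,0],[0,0,0],[0,0,0],[0,0,0],[0,0,0]]}'
python3 -m pendant '{"grip":[-1,-1,-1,-1,-1,-1,-1],"linear":[[0,0,-25],[0,0,-30],[0,0,-30],[0,0,-30],[0,0,-30],[0,0,-5],[0,0,0]],"angular":[[0,0,0],[0,0,0],[0,0,0],[0,0,0],[0,0,0],[0,0,0],[0,0,0]]}'
python3 -c "from h import *;to(421,166.5,400)"
```

```text
t: 5.13
ee_pos: [630.9, -176.1, 248.4]
orientation: [0.438, 3.111, -0.0]
ft_force: [0.2, 1.1, -0.5]
width: 0.3
grasp_force: 0.0
t: 6.13
ee_pos: [630.9, -176.1, 248.4]
orientation: [-0.438, -3.111, -0.0]
ft_force: [0.3, 0.2, -0.7]
width: 0.3
grasp_force: 0.0
t: 7.13
ee_pos: [630.9, -176.1, 248.4]
orientation: [-0.438, -3.111, 0.0]
ft_force: [-0.4, 0.1, -0.6]
width: 0.5
grasp_force: 0.0
t: 7.72
ee_pos: [631.8, -176.4, 401.2]
orientation: [0.437, 3.106, -0.001]
ft_force: [-0.2, 0.0, -0.5]
width: 0.7
grasp_force: 0.0
t 7.7167 [ 631.8 -176.4  401.2] go [297.3 271.3  -0.3] q [-0.29  0.34  1.39  0.    1.41 -1.58] z [ 0.005 -0.001 -1.   ] f [-0.2  0.  -0.5] w 0.7433006583594571
```

```bash
python3 -m pendant '{"grip":[-1,-1,-1,-1,-1,-1,-1,-1,-1,-1,-1,-1],"linear":[[27,25,0],[27,25,0],[27,25,0],[27,25,0],[27,25,0],[27,25,0],[27,25,0],[27,25,0],[27,25,0],[27,25,0],[27,21,0],[0,0,0]],"angular":[[0,0,0],[0,0,0],[0,0,0],[0,0,0],[0,0,0],[0,0,0],[0,0,0],[0,0,0],[0,0,0],[0,0,0],[0,0,0],[0,0,0]]}'
python3 -m pendant '{"grip":[-1,-1,-1,-1,-1,-1,-1,-1,-1,-1,-1,-1],"linear":[[0,0,30],[0,0,30],[0,0,30],[0,0,30],[0,0,30],[0,0,30],[0,0,30],[0,0,30],[0,0,20],[0,0,10],[0,0,0],[0,0,0]],"angular":[[0,0,0],[0,0,0],[0,0,0],[0,0,0],[0,0,0],[0,0,0],[0,0,0],[0,0,0],[0,0,0],[0,0,0],[0,0,0],[0,0,0]]}'
python3 - <<'E'
from h import *
import cv2
to(421,166.5,91)
cv2.imwrite('pics/t2.png',cv2.resize(ctrl.get_image('wrist')[:,:,::-1],(640,480)))
E
```

```text
t: 8.72
ee_pos: [416.6, 169.5, 396.6]
orientation: [-0.431, -3.108, 0.0]
ft_force: [-0.8, -0.9, -0.4]
width: 0.3
grasp_force: 0.0
t: 9.72
ee_pos: [419.9, 166.0, 128.0]
orientation: [-0.438, -3.109, 0.001]
ft_force: [0.7, -0.4, 0.7]
width: 0.6
grasp_force: 0.0
t 9.7167 [419.9 166.  128. ] go [-0.9  0.8 37. ] q [ 0.35  0.36  2.08 -0.    0.7  -0.94] z [-0.002 -0.001 -1.   ] f [ 0.7 -0.4  0.7] w 0.5534898301918865
```

View pics/t2.png

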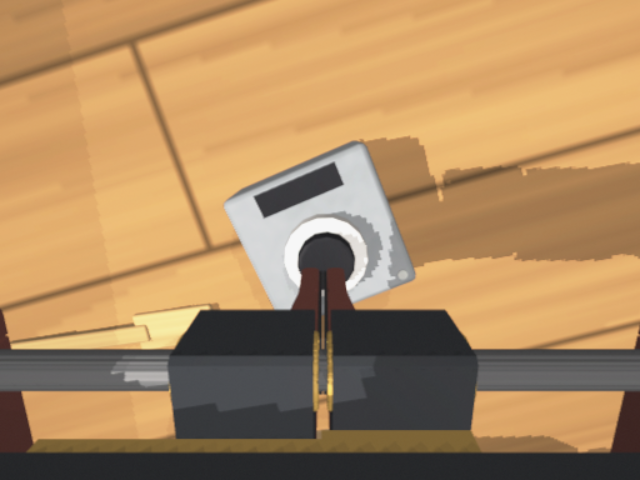

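The wrist view shows the fingertips over the black button at about (326,262), which is good. Pressing in small steps.

```bash
python3 -m pendant '{"grip":[-1,-1,-1,-1,-1,-1,-1,-1,-1,-1],"linear":[[0,0,12],[0,0,12],[0,0,6],[0,0,2],[0,0,2],[0,0,2],[0,0,2],[0,0,2],[0,0,2],[0,0,0]],"angular":[[0,0,0],[0,0,0],[0,0,0],[0,0,0],[0,0,0],[0,0,0],[0,0,0],[0,0,0],[0,0,0],[0,0,0]]}'
python3 -m pendant '{"grip":[-1,-1,-1],"linear":[[0,0,1],[0,0,0],[0,0,0]],"angular":[[0,0,0],[0,0,0],[0,0,0]]}'
```

```text
t: 10.6
ee_pos: [420.7, 166.6, 86.5]
orientation: [0.438, 3.11, 0.001]
ft_force: [0.9, -0.2, 4.2]
width: 0.6
grasp_force: 2.0
t: 10.85
ee_pos: [420.7, 166.5, 85.6]
orientation: [0.438, 3.11, 0.001]
ft_force: [2.0, 0.3, 4.3]
width: 0.7
grasp_force: 2.2
```

```bash
python3 -m pendant '{"grip":[-1,-1,-1],"linear":[[0,0,1],[0,0,0],[0,0,0]],"angular":[[0,0,0],[0,0,0],[0,0,0]]}'
python3 -m pendant '{"grip":[-1,-1,-1],"linear":[[0,0,1],[0,0,0],[0,0,0]],"angular":[[0,0,0],[0,0,0],[0,0,0]]}'
```

```text
t: 11.1
ee_pos: [420.7, 166.6, 84.9]
orientation: [0.438, 3.11, 0.001]
ft_force: [-0.0, -0.2, 10.3]
width: 0.5
grasp_force: 5.4
t: 11.35
ee_pos: [420.8, 166.6, 84.7]
orientation: [0.438, 3.11, 0.001]
ft_force: [-3.3, -1.6, 23.3]
width: 0.1
grasp_force: 11.6
```

The button is at its end stop: 23 N, and z no longer drops. I'll release and retreat upward.

```bash
python3 -m pendant '{"grip":[-1,-1,-1,-1,-1,-1,-1,-1,-1,-1,-1,-1],"linear":[[0,0,-3],[0,0,-10],[0,0,-25],[0,0,-30],[0,0,-30],[0,0,-30],[0,0,-20],[0,0,0],[0,0,0],[0,0,0],[0,0,0],[0,0,0]],"angular":[[0,0,0],[0,0,0],[0,0,0],[0,0,0],[0,0,0],[0,0,0],[0,0,0],[0,0,0],[0,0,0],[0,0,0],[0,0,0],[0,0,0]]}'
python3 - <<'E'
from h import *
import cv2
to(421,166,230)
cv2.imwrite('pics/s3.png',cv2.resize(ctrl.get_image('scene')[:,:,::-1],(800,600)))
E
```

```text
t: 12.35
ee_pos: [419.4, 166.1, 230.0]
orientation: [-0.438, -3.108, 0.002]
ft_force: [-0.5, -0.4, -0.0]
width: 0.6
grasp_force: 0.0
t 12.35 [419.4 166.1 230. ] go [-1.6  0.4  0. ] q [ 0.35  0.18  2.01 -0.    0.95 -0.94] z [-0.003 -0.001 -1.   ] f [-0.5 -0.4 -0. ] w 0.6245554146034309
```

View pics/s3.png

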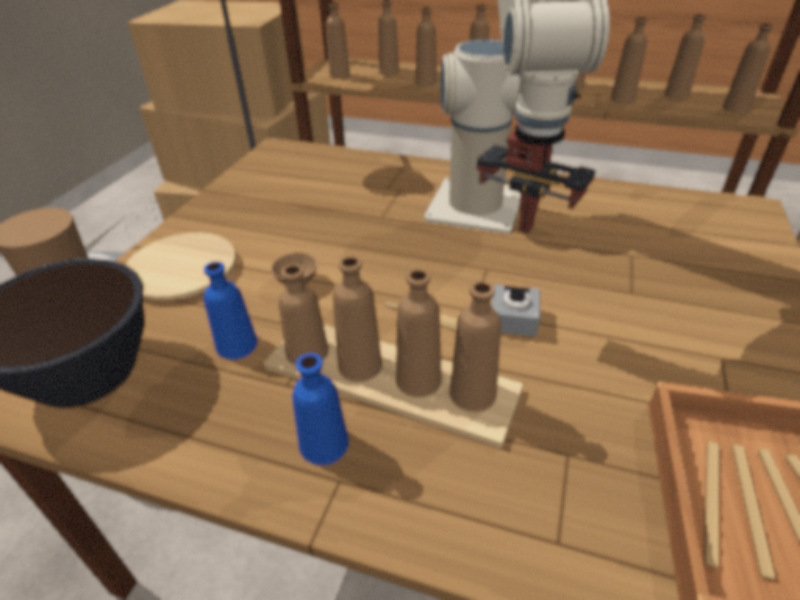

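Bottles and bowl look unmoved from the first picture (short bottle's mouth still at about (292,272)), the button is up at (517,293), and the arm is clear. Handing in.

```bash
python3 -c "from workcell import ctrl;print(ctrl.close_job())"
```

```text
the job is handed in; nothing more can be done
None
```

I pointed at the short bottle (the far right one as the robot sees the row) from about 45 mm above its mouth for 3 s, pressed the log button to its stop and let it come up, and handed the job in at about 12 s with no bottle touched and nothing seen to move.

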